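# Reset the slicing guide's stop to the red mark

## Task

Set the slicing guide for the next loaf: pull up the red knob of the spring plunger, slide the wooden stop along its tube to the slot marked by the red tab, and let the pin drop fully home there so that the stop is locked. The tabs are stuck on only roughly beside their slots, so feel for the slot: let the pin ride on the tube near the mark and slide the stop until it clicks in. Leave the mug, the spice jar and the little glass where they stand.

Things in the scene. Friction and masses are not known exactly. Their poses are not given: they have to be found in the camera images.
- guide: Slicing guide, fixed: wooden board 140 (x) x 360 (y) mm, top 18 mm above the worktop. Origin under the board's centre, on the worktop; x away from the robot, y along the steel tube, to the robot's left (both turned by the guide's yaw), z up.
- tube_top (a point): Middle of the top face of the square steel tube (22 mm wide, top 32 mm above the worktop) that runs along the guide's y. Five slots in its top, 11 mm wide along y and 10 mm deep, unevenly spaced 40 to 47 mm: one here, where the stop is locked at the start, and one near each of the four coloured tabs.
- knife_posts (a point): Centre of the tops of the knife-slot posts at the guide's right-hand end: wooden, 71 mm above the worktop, over an area of 72 (x) x 20 (y) mm.
- plunger (a joint): Lift of the spring plunger in m: 0 = pin fully home in a slot; 0.010 = pin tip resting on the tube between slots; from 0.011 the pin is clear; 0.020 = upper end. The spring pulls down with 4.4 N at 0, 6.4 N at 0.010, 8.4 N at 0.020.
- knob_grip (a point): Centre of the plunger's red knob, an upright cylinder 28 mm across, 34 mm tall; 81 mm above the worktop when the pin is home, rising with it. The pin is on its axis: 8 mm thick, rounded tip, 1.5 mm play to each side in a slot. The knob travels with the stop, which can be carried along the guide's y by the pulled-up knob.
- fence_grip (a point): Centre plane of the sliding stop's wooden fence, 80 mm above the worktop, 57 mm behind (guide +x) the knob's axis. Plate 70 (x) x 14 (y) mm, top 96 mm up, rigid with the stop: pinch it across its 14 mm to slide the stop along the guide's y. With the pin riding on the tube 3 to 8 N slides it; once the pin is in a slot it is blocked.
- pointer (a point): Tip of the stop's small black pointer, at the same place along the guide's y as the pin, 26 mm above the worktop. The stop travels from -108 to +105 mm along y from its start.
- tab_red: red square tab, 14 x 14 x 4 mm, stuck by eye on the board's front edge beside one slot of the tube: its centre is up to 9 mm to either side of that slot's centre (along the guide's y). Origin under its centre; axes parallel to the guide's. Which tab is at which slot changes.
- tab_yellow: yellow square tab, 14 x 14 x 4 mm, stuck by eye on the board's front edge beside one slot of the tube: its centre is up to 9 mm to either side of that slot's centre (along the guide's y). Origin under its centre; axes parallel to the guide's. Which tab is at which slot changes.
- tab_blue: blue square tab, 14 x 14 x 4 mm, stuck by eye on the board's front edge beside one slot of the tube: its centre is up to 9 mm to either side of that slot's centre (along the guide's y). Origin under its centre; axes parallel to the guide's. Which tab is at which slot changes.
- tab_white: white square tab, 14 x 14 x 4 mm, stuck by eye on the board's front edge beside one slot of the tube: its centre is up to 9 mm to either side of that slot's centre (along the guide's y). Origin under its centre; axes parallel to the guide's. Which tab is at which slot changes.
- table_mug: white mug with a handle, 78 mm across, 97 mm tall, stands to the left on the hob; leave alone
- spice_1: spice jar with a green cap, 46 mm across, 106 mm tall, stands left behind the guide; leave alone
- shot_glass: small clear glass, 49 mm across, 62 mm tall, stands to the right; leave alone

How it is judged (in metres and radians):
On the way, in this order (a step that is already met when the one before it is completed fails the run):
1. the plunger is pulled up clear of the slot (value of joint plunger above 0.0105 m), for 0.1 s.
2. the pin is fully home in the slot at the red tab (value of joint plunger below 0.002 m and y of pointer in the frame of tab_red between -0.015 and 0.015 m), for 0.3 s.
At the end, for the whole second after the job is handed in: The plunger's pin is fully home (lift under 2 mm) with the stop's pointer within 15 mm of the red tab along the tube (all of step 2); the robot touches nothing.
It fails at once if the mug, the spice jar or the little glass is shifted more than 20 mm (distance of any of table_mug, spice_1, shot_glass from where it was at the start of the episode above 0.02 m).
It also fails if it takes over 42 s, if anything falls off the work surface, if the arm or the gripper's body presses on something with over 40 N, if the wrist force passes 120 N, or if a joint passes its speed limit or range.

## Robot

A 7-joint arm with a two-finger parallel gripper is mounted at the origin on a cart in front of the work surface, level with it; the furniture and walls round the work are solid. World frame = base frame: x ahead of the robot, y to its left, z up, the work surface at z = 0. Lengths are in mm, angles in rad, forces in N, time in s.
With the tool pointing down it reaches from about 350 to 900 mm from the base axis. Payload 7.2 kg.
Tool frame: the origin (TCP) lies at the very end of the fingers, on their centre line; the grasp point (between the pads) lies r.grip_point_offset behind it (r.grip_point_offset is the distance from the TCP to the grasp point, in mm); z points along the fingers, y is the line along which they close (so a half turn about z gives the same grasp; the last joint's range is limited). The gripper opens to 85 mm and grips with 20 to 120 N. Pads are 22 mm wide; open, the fingers measure 114 mm over their backs; the gripper's body (76 mm by 85 mm) begins 54 mm behind the grasp point. The pads swing forward as they close: fully open they stand 13 mm farther back than shut.
Start: joints at [1.228, 0.411, -0.013, 1.596, 0.006, 1.134, -0.082], TCP at [169.584, -601.556, 231.297] pointing down, gripper open.
Joint ranges: [-2.95, 2.95], [-0.29, 1.99], [-1.47, 1.44], [0.14, 2.54], [-1.03, 4.17], [0.13, 1.85], [-2.86, 2.86]. Speed limits (rad/s): [2.39, 2.39, 3.01, 3.01, 3.14, 3.14, 3.14].

## Interface

Orientations are given as a rotation vector (axis times angle).
In Python, from station import r, cams gives the robot as it stands.
- The arm moves only by the tool jog_arm, never from a script. Its argument "moves" is a list that holds one entry, the list of rows, each a list of 6 numbers: the shift along the tool's x, y, z in mm, then the turn, a rotation vector about the tool's x, y, z in rad. A call has 1 to 10 rows; each row shifts and turns the commanded pose from where the row before left it, along the tool's axes as they then stand; what a row does not reach is not made up. A row lasts 1/10 s, in which the tool goes at most 50 mm and 8.59 degrees, less where a joint would pass 70% of its speed; a pose out of reach is approached as far as the arm can. A call with a gripper value outside its range is refused whole. "claw" is the finger opening in mm, from 0 to 85.4, set as the call begins (left out, the last holds). The fingers move at their own pace and stop on an object; "squeeze" is the grip in N (left out, the last holds). Time passes only in rows, so rows that do not move let the fingers close. It gives the time, the measured TCP pose, the force, the opening and the grip force at its end, in the units of the state.
- r.read_state(): the state, without advancing time (a new reading comes with each control period).
- cams.snapshot(name): name is "scene" or "top" or "wrist"; returns a dict with "pixels" (384x512x3 uint8, red, green, blue), "z_map" (384x512 float32, mm along the optical axis (not along the pixel's ray), 0 where there is no reading), "intrinsics" (3x3 intrinsics, pixels), "R" (3x3) and "t" (3): a world point X has camera coordinates R X + t. Camera axes: x right, y down, z forward; pixel columns grow to the right and rows downward; lengths in mm; the calibration is good to about 2 mm. A picture is of the moment at which its call begins.
- r.close_job(): hands the job in; it is judged then, once.
The state is a dict: "time": time; "joint_positions": joint angles; "qvel": joint speeds; "joint_torque": joint torques, N m; "tool_pos": TCP position; "orientation": TCP orientation; "wrist_force": force on the tool from outside, world axes, zero at the start; "wrist_torque": the same for the moment, N m; "opening": finger opening in mm; "grip_force": force on a finger pad.
Only numpy, scipy, OpenCV 4.12 (cv2) and the standard library are available. Lean on these libraries where they do the work, as an engineer would, in place of code of your own. Each camera call takes 0.05 s, during which the arm holds its last target. There are 200 camera calls.

## Working session

There is one attempt and no reset: what is moved stays moved. The work goes in short steps, Python scripts to look and compute and a tool call to move; the robot and the scene stay as the last step left them, time stands still between calls to the robot, and variables do not carry over. Pictures are saved under pics/ and viewed, at most 10 in all, crops included, and the job is handed in when it is done.

Besides the shell and the picture viewer there is one more tool, called after "Call:" as a command line: name --argument value ..., lists and objects as JSON in quotes. jog_arm: Moves the arm, as the interface text tells. Its arguments: {"type":"object","properties":{"moves":{"type":"array","items":{"type":"array","items":{"type":"array","items":{"type":"number"}}}},"claw":{"type":"number"},"squeeze":{"type":"number"}},"required":["moves"]}

```bash
mkdir -p pics; cat > h.py <<'E'
import numpy as np, cv2
from station import r, cams
def world(s,u,v,z=None):
    K,R,t=s["intrinsics"],np.array(s["R"]),np.array(s["t"])
    d=np.linalg.solve(K,np.array([u,v,1.0])); C=-R.T@t; w=R.T@d
    k=s["z_map"][int(round(v)),int(round(u))] if z is None else (z-C[2])/w[2]
    return C+k*w
def save(s,n): cv2.imwrite(n,s["pixels"][:,:,::-1])
E
python3 - <<'E'
from h import *
a=cams.snapshot("scene");b=cams.snapshot("top")
np.savez("s0.npz",**a);np.savez("t0.npz",**b)
cv2.imwrite("pics/a.png",cv2.resize(np.vstack([a["pixels"],b["pixels"]])[:,:,::-1],(400,600)))
save(b,"pics/top.png");save(a,"pics/scene.png")
print(r.read_state(), r.grip_point_offset)
E
```

```text
{'time': 0.1, 'joint_positions': array([ 1.22781022,  0.41181057, -0.01271387,  1.59693098,  0.00560598,
        1.13428859, -0.0822188 ]), 'qvel': array([-0.00012235, -0.00331988,  0.0004594 , -0.00317415, -0.00025072,
        0.00060884, -0.00081725]), 'joint_torque': array([ 2.43225892e-03, -6.01837420e+01,  6.84132110e-01, -3.00090301e+01,
        1.40340326e-02,  6.48522910e-03,  9.41469153e-06]), 'tool_pos': array([ 169.4367611 , -601.1520989 ,  230.55499459]), 'orientation': array([-3.11062774e+00, -4.30103341e-01,  4.61315987e-04]), 'wrist_force': array([-0.24774634,  0.23056857,  0.79343623]), 'wrist_torque': array([-0.01503462, -0.01706352,  0.04781482]), 'grip_force': 0.0, 'opening': 85.48082422556628} 18.700000000000003
```

View pics/top.png

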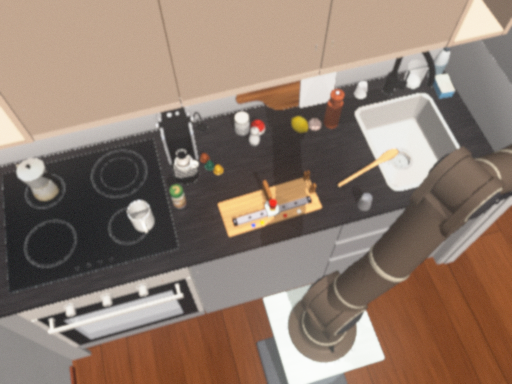

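View pics/scene.png

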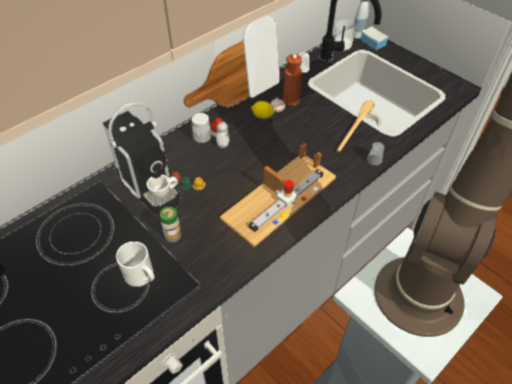

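The top view shows the guide at about (270,206) with the knob at (273,204). In the scene view the knob is at (289,186), with the tabs along the front edge around (275-320, 190-222). Next I'll enlarge a crop and measure.

```bash
python3 - <<'E'
from h import *
for n,(x0,y0,x1,y1) in (("s0",(210,140,350,250)),("t0",(210,165,335,245))):
    s=dict(np.load(n+".npz")); p=s["pixels"]
    c=cv2.resize(p[y0:y1,x0:x1],None,fx=5,fy=5,interpolation=cv2.INTER_CUBIC);cv2.imwrite(f"pics/c_{n}.png",c[:,:,::-1])
    hsv=cv2.cvtColor(p,cv2.COLOR_RGB2HSV)
    M={"red":((hsv[...,0]<6)|(hsv[...,0]>174))&(hsv[...,1]>150)&(hsv[...,2]>90),"yel":(abs(hsv[...,0].astype(int)-26)<5)&(hsv[...,1]>190)&(hsv[...,2]>150),"blu":(abs(hsv[...,0].astype(int)-112)<12)&(hsv[...,1]>100)}
    for k,m in M.items():
        m=m.copy();m[:y0]=0;m[y1:]=0;m[:,:x0]=0;m[:,x1:]=0
        nn,_,st,ce=cv2.connectedComponentsWithStats(m.astype(np.uint8))
        for i in range(1,nn):
            if st[i,4]>4: print(n,k,st[i],ce[i].round(1),world(s,*ce[i]).round(),world(s,*ce[i],z=20).round(1),world(s,*ce[i],z=81).round(1))
E
```

```text
s0 red [285 180   8  13  93] [288.4 186. ] [431.  47.  96.] [474.3  -2.4  20. ] [439.8  37.5  81. ]
s0 red [302 197   3   3   7] [303.  198.3] [412.  -1.  19.] [ 4.117e+02 -1.000e-01  2.000e+01] [380.5  39.7  81. ]
s0 yel [281 213   5   5  17] [283. 215.] [409.  86.  18.] [407.8  86.9  20. ] [376.9 121.9  81. ]
s0 blu [274 220   4   4  10] [275.3 221.7] [406. 120.  20.] [405.7 119.7  20. ] [374.9 152.9  81. ]
t0 red [269 199   8   9  49] [272.4 202.9] [437.  40.  98.] [474.6  25.9  20. ] [445.2  36.7  81. ]
```

View pics/c_s0.png

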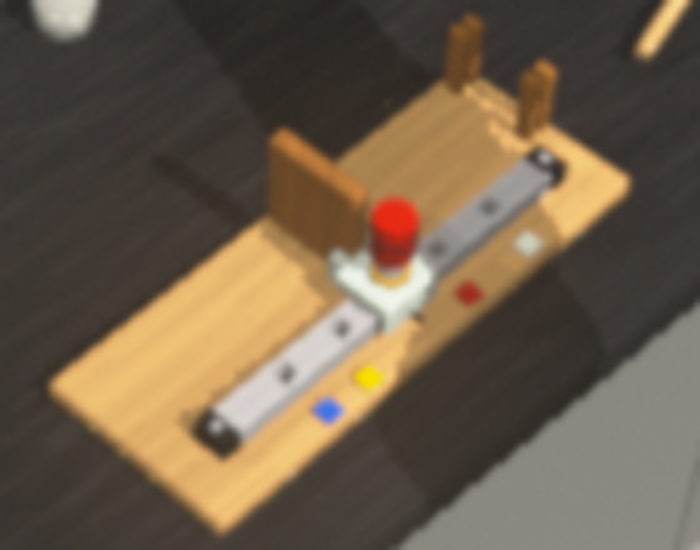

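The crop shows the red knob, the stop, and the fence behind it. The slots are at crop (437,248), (489,207), (342,328) and (286,374). The red tab at (468,293) is the first one to the right of the stop. Next I'll compute the guide frame.

```bash
python3 - <<'E'
from h import *
s=dict(np.load("s0.npz"))
W=lambda x,y,z: world(s,210+(x+.5)/5-.5,140+(y+.5)/5-.5,z)
c=[W(*p,18) for p in((50,385),(222,532),(630,182))]
ax=c[1]-c[2];print("corners",np.round(c,1),"len",np.linalg.norm(ax),np.linalg.norm(c[0]-c[1]))
sl=np.array([W(*p,32) for p in((286,374),(342,328),(437,248),(489,207))]);print("slots",sl.round(1))
d=ax; yaw=np.arctan2(-d[0],d[1]);print("yaw edge",yaw)
d=sl[0]-sl[3];print("yaw slots",np.arctan2(-d[0],d[1]))
tb=np.array([W(*p,22) for p in((328,411),(369,377),(468,293),(528,244))]);d=tb[0]-tb[3];print("tabs",tb.round(1),np.arctan2(-d[0],d[1]))
y=np.array([-np.sin(yaw),np.cos(yaw),0])
k=(W(394,218,98));print("knobtop",k)
print("along y: slots",(sl@y).round(1),"tabs",(tb@y).round(1),"knob",k@y, "pointer",W(420,316,26)@y)
print("board centre from corners",(c[0]+c[2])/2,"fence top ctr",W(318,165,96),W(277,133,96))
E
```

```text
corners [[ 527.5  223.    18. ]
 [ 387.3  218.8   18. ]
 [ 405.9 -139.    18. ]] len 358.29999150623297 140.27737187893374
slots [[434.3 126.   32. ]
 [436.6  79.3  32. ]
 [441.5  -4.4  32. ]
 [442.8 -50.6  32. ]]
yaw edge 0.05204554696432361
yaw slots 0.04813146986108021
tabs [[404.7 121.3  22. ]
 [406.   87.2  22. ]
 [410.5   0.6  22. ]
 [412.3 -53.3  22. ]] 0.043749422175826926
knobtop [437.40607792  41.25716164  98.        ]
along y: slots [103.2  56.5 -27.3 -73.5] tabs [100.1  65.9 -20.8 -74.7] knob 18.446534276477003 pointer 14.57809341016423
board centre from corners [466.683014    41.99796514  18.        ] fence top ctr [496.37333232  43.32988181  96.        ] [530.42290583  43.35736742  96.        ]
```

Call:
jog_arm --moves '[[[0, 0, 0, 0, 0, 0.113], [0, 0, 0, 0, 0, 0.113], [22, -42, 0, 0, 0, 0], [22, -42, 0, 0, 0, 0], [22, -42, 0, 0, 0, 0], [22, -42, 0, 0, 0, 0], [22, -42, 0, 0, 0, 0], [22, -42, 0, 0, 0, 0], [22, -42, 0, 0, 0, 0], [22, -42, 0, 0, 0, 0]]]' --claw 60 --squeeze 40

```text
time: 1.1
tool_pos: [329.2, -255.5, 231.3]
orientation: [3.14, 0.076, -0.0]
wrist_force: [1.4, 0.2, 0.1]
opening: 60.2
grip_force: 0.0
```

Call:
jog_arm --moves '[[[18, -42, 0, 0, 0, 0], [18, -42, 0, 0, 0, 0], [18, -42, 0, 0, 0, 0], [18, -42, 0, 0, 0, 0], [18, -42, 0, 0, 0, 0], [18, -42, 0, 0, 0, 0], [10, -25, 0, 0, 0, 0], [0, 0, 0, 0, 0, 0], [0, 0, 0, 0, 0, 0]]]'

```text
time: 2.0
tool_pos: [433.0, 25.2, 230.9]
orientation: [3.14, 0.079, -0.002]
wrist_force: [-0.6, -0.4, -1.0]
opening: 60.0
grip_force: 0.0
```

```bash
python3 - <<'E'
from h import *
a=cams.snapshot("wrist");np.savez("w0.npz",**a);cv2.imwrite("pics/w0.png",a["pixels"][:,:,::-1])
st=r.read_state();print(st["time"],st["tool_pos"],st["orientation"], -a["R"].T@a["t"])
E
```

```text
2.05 [432.89708269  24.28532705 230.92836957] [ 3.14022058e+00  7.61479960e-02 -1.53980288e-03] [499.65542747  28.45674494 373.30782876]
```

View pics/w0.png

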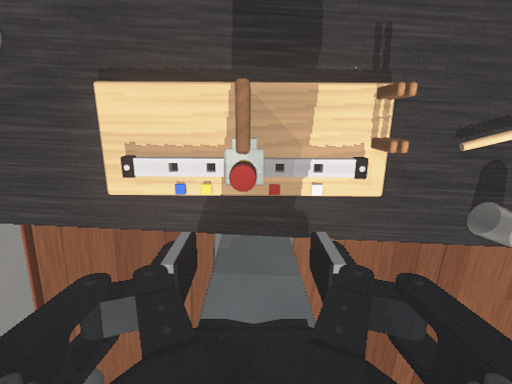

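The wrist view shows the whole guide. The knob top is at (243,176), the slots are at (172), (211), (280) and (318) in row 167, and the red tab is at (274,188).

```bash
python3 - <<'E'
from h import *
s=dict(np.load("w0.npz"));p=s["pixels"]
yaw=.049;X=np.array([np.cos(yaw),np.sin(yaw),0]);Y=np.array([-np.sin(yaw),np.cos(yaw),0])
g=cv2.cvtColor(p,cv2.COLOR_RGB2GRAY)
for u in(172,211,280,318):
    w=g[160:175,u-9:u+10].astype(float);w=np.clip(np.median(w)-20-w,0,None);yy,xx=np.mgrid[160:175,u-9:u+10]
    q=world(s,(w*xx).sum()/w.sum(),(w*yy).sum()/w.sum(),32);print("slot",q.round(1),(q@X).round(1),(q@Y).round(1))
hsv=cv2.cvtColor(p,cv2.COLOR_RGB2HSV)
m=(((hsv[...,0]<6)|(hsv[...,0]>174))&(hsv[...,1]>180)).astype(np.uint8);m[:150]=0;m[200:]=0
n,_,st,ce=cv2.connectedComponentsWithStats(m)
for i in range(1,n):
    if st[i,4]>20:
        z=22 if st[i,4]<200 else 98
        print(st[i]);q=world(s,*ce[i],z);print("red",q.round(1),q@X,q@Y)
q=world(s,243,176,98);print("knobtop",q,q@X,q@Y, world(s,243,176)); e=world(s,243,85,96);print("fence",e@Y,world(s,243,150,96)@Y)
e=[world(s,u,196,18) for u in(110,383)];d=e[0]-e[1];print("yaw",np.arctan2(-d[0],d[1]))
E
```

```text
slot [438.  122.5  32. ] 443.5 100.9
slot [440.1  76.7  32. ] 443.3 55.1
slot [444.1  -6.8  32. ] 443.2 -28.5
slot [446.  -53.2  32. ] 442.8 -74.9
knobtop [444.11361592  35.32655192  98.        ] 445.3108726303136 13.531290906964207 [444.21554652  35.31394442  98.50524627]
fence 12.928486124235665 13.397264097914315
yaw 0.050135493412621024
```

Call:
jog_arm --moves '[[[5, -5, 0, 0, 0, 0], [4.5, -5.5, 20, 0, 0, 0], [0, 0, 30, 0, 0, 0], [0, 0, 30, 0, 0, 0], [0, 0, 30, 0, 0, 0], [0, 0, 30, 0, 0, 0], [0, 0, 15, 0, 0, 0], [0, 0, 10, 0, 0, 0], [0, 0, 0, 0, 0, 0], [0, 0, 0, 0, 0, 0]]]'

```text
time: 3.05
tool_pos: [442.8, 35.8, 66.8]
orientation: [3.141, 0.076, 0.001]
wrist_force: [0.4, 0.2, 0.2]
opening: 60.0
grip_force: 0.0
```

Call:
jog_arm --moves '[[[0, 0, 0, 0, 0, 0], [0, 0, 0, 0, 0, 0], [0, 0, 0, 0, 0, 0], [0, 0, 0, 0, 0, 0], [0, 0, 0, 0, 0, 0], [0, 0, 0, 0, 0, 0]]]' --claw 15 --squeeze 40

```text
time: 3.65
tool_pos: [442.9, 36.0, 67.2]
orientation: [3.14, 0.076, 0.003]
wrist_force: [-1.5, -0.7, 6.5]
opening: 27.0
grip_force: 38.9
```

Call:
jog_arm --moves '[[[0, 0, -4, 0, 0, 0], [0, 0, -4, 0, 0, 0], [0, 0, -4, 0, 0, 0], [0, 0, -3, 0, 0, 0], [0, 0, 0, 0, 0, 0], [0, 0, 0, 0, 0, 0], [0, 0, 0, 0, 0, 0]]]'

```text
time: 4.35
tool_pos: [442.8, 36.0, 81.3]
orientation: [-3.14, -0.076, -0.001]
wrist_force: [5.2, 0.1, -8.0]
opening: 26.6
grip_force: 39.8
```

Call:
jog_arm --moves '[[[0, 5, 0, 0, 0, 0], [0, 6, 0, 0, 0, 0], [0, 6, 0, 0, 0, 0], [0, 6, 0, 0, 0, 0], [0, 6, 0, 0, 0, 0], [0, 5, 0, 0, 0, 0], [0, 0, 0, 0, 0, 0], [0, 0, 0, 0, 0, 0]]]'

```text
time: 5.15
tool_pos: [444.3, 1.7, 81.2]
orientation: [3.141, 0.076, 0.001]
wrist_force: [5.4, -0.0, -7.1]
opening: 27.2
grip_force: 40.2
```

Call:
jog_arm --moves '[[[0, 0, 3, 0, 0, 0], [0, 0, 2, 0, 0, 0], [0, 0, 0, 0, 0, 0], [0, 0, 0, 0, 0, 0]]]'

```text
time: 5.55
tool_pos: [444.4, 1.9, 76.6]
orientation: [3.14, 0.077, 0.001]
wrist_force: [3.6, -1.9, 2.9]
opening: 27.1
grip_force: 41.5
```

Call:
jog_arm --moves '[[[0, 0, 0, 0, 0, 0], [0, 0, 0, 0, 0, 0], [0, 0, 0, 0, 0, 0], [0, 0, 0, 0, 0, 0], [10, 0, 0, 0, 0, 0], [20, 0, 0, 0, 0, 0], [20, 0, 5, 0, 0, 0], [7, 0, 5, 0, 0, 0], [0, 0, 0, 0, 0, 0], [0, 0, 0, 0, 0, 0]]]' --claw 60

```text
time: 6.55
tool_pos: [499.9, 4.9, 65.8]
orientation: [-3.141, -0.077, 0.003]
wrist_force: [-0.7, 0.3, 0.7]
opening: 60.2
grip_force: 0.0
```

Call:
jog_arm --moves '[[[0, 0, 0, 0, 0, 0], [0, 0, 0, 0, 0, 0], [0, 0, 0, 0, 0, 0], [0, 0, 0, 0, 0, 0], [0, 0, 0, 0, 0, 0], [0, 0, 0, 0, 0, 0], [0, 0, 0, 0, 0, 0], [0, 0, 0, 0, 0, 0]]]' --claw 5

```text
time: 7.35
tool_pos: [500.7, 4.3, 66.6]
orientation: [3.14, 0.076, -0.0]
wrist_force: [-2.8, -2.0, 6.2]
opening: 13.4
grip_force: 40.5
```

Fence is gripped at its 14 mm thickness. I'll slide slowly toward the slot.

Call:
jog_arm --moves '[[[0, 0.8, 0, 0, 0, 0], [0, 0.8, 0, 0, 0, 0], [0, 0.8, 0, 0, 0, 0], [0, 0.8, 0, 0, 0, 0], [0, 0.8, 0, 0, 0, 0], [0, 0.8, 0, 0, 0, 0], [0, 0.8, 0, 0, 0, 0]]]'

```text
time: 8.05
tool_pos: [501.0, -1.5, 66.6]
orientation: [3.14, 0.075, -0.0]
wrist_force: [-2.7, -1.4, 7.7]
opening: 13.4
grip_force: 40.6
```

Call:
jog_arm --moves '[[[0, 0.5, 0, 0, 0, 0], [0, 0.5, 0, 0, 0, 0], [0, 0.5, 0, 0, 0, 0], [0, 0.5, 0, 0, 0, 0]]]'

```text
time: 8.45
tool_pos: [501.0, -2.6, 66.6]
orientation: [-3.141, -0.076, 0.0]
wrist_force: [-2.2, 0.2, 6.3]
opening: 14.0
grip_force: 40.6
```

Call:
jog_arm --moves '[[[0, 0.5, 0, 0, 0, 0], [0, 0.5, 0, 0, 0, 0], [0, 0.5, 0, 0, 0, 0], [0, 0.5, 0, 0, 0, 0]]]'

```text
time: 8.85
tool_pos: [501.1, -4.4, 66.6]
orientation: [-3.14, -0.076, 0.0]
wrist_force: [-2.7, 0.9, 7.0]
opening: 13.7
grip_force: 40.7
```

```bash
cat > k.py <<'E'
from h import *
s=cams.snapshot("scene");p=s["pixels"]
hsv=cv2.cvtColor(p,cv2.COLOR_RGB2HSV)
m=(((hsv[...,0]<6)|(hsv[...,0]>174))&(hsv[...,1]>150)&(hsv[...,2]>60)).astype(np.uint8);m[:140]=0;m[230:]=0;m[:,:230]=0;m[:,345:]=0
n,_,st,ce=cv2.connectedComponentsWithStats(m)
for i in range(1,n):
    if st[i,4]>4: print(st[i],ce[i].round(1),world(s,*ce[i]).round(1))
x=r.read_state();print(x["time"],x["tool_pos"],x["wrist_force"])
cv2.imwrite("pics/k.png",cv2.resize(p[130:240,210:350],None,fx=5,fy=5,interpolation=cv2.INTER_CUBIC)[:,:,::-1])
E
python3 k.py
```

```text
[295 173   8  12  80] [298.2 178.2] [434.1   4.6  94.1]
[302 197   3   3   7] [303.3 198. ] [409.9   1.1  23.9]
8.9 [501.09110137  -4.49328432  66.61898632] [-3.25677838  0.7823951   6.42241619]
```

View pics/k.png

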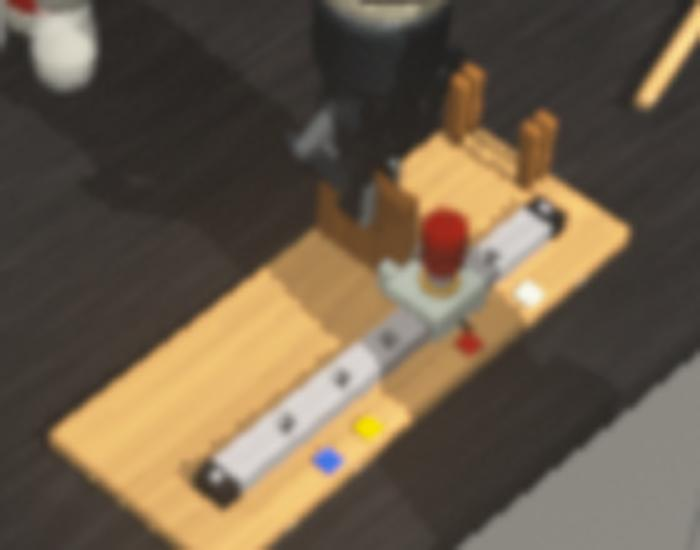

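The picture shows the stop beside the red tab at (468,343), and the knob looks low, as it was at the start. I'll push on gently to see whether the pin blocks.

Call:
jog_arm --moves '[[[0, 0.7, 0, 0, 0, 0], [0, 0.7, 0, 0, 0, 0], [0, 0.7, 0, 0, 0, 0], [0, 0, 0, 0, 0, 0]]]'

```text
time: 9.3
tool_pos: [501.2, -5.8, 66.6]
orientation: [-3.14, -0.077, 0.0]
wrist_force: [-2.9, 2.3, 5.2]
opening: 13.6
grip_force: 40.7
```

Call:
jog_arm --moves '[[[0, 0.7, 0, 0, 0, 0], [0, 0.7, 0, 0, 0, 0], [0, 0.7, 0, 0, 0, 0], [0, 0, 0, 0, 0, 0]]]'

```text
time: 9.7
tool_pos: [501.2, -6.0, 66.6]
orientation: [-3.138, -0.079, 0.0]
wrist_force: [-4.1, 8.7, 5.1]
opening: 13.1
grip_force: 40.7
```

```bash
python3 k.py
```

```text
[295 172   8  13  77] [298.6 177.8] [435.    1.8  92.6]
[302 197   3   3   6] [303.2 198.2] [412.3  -1.6  18.7]
9.75 [501.17339188  -6.00923677  66.62381216] [-3.90872467  8.89021634  5.96200057]
```

Call:
jog_arm --moves '[[[0, 0.7, 0, 0, 0, 0], [0, 0.7, 0, 0, 0, 0], [0, 0, 0, 0, 0, 0]]]'

```text
time: 10.05
tool_pos: [501.2, -6.2, 66.6]
orientation: [-3.136, -0.081, 0.0]
wrist_force: [-5.1, 11.4, 4.3]
opening: 13.3
grip_force: 40.9
```

Call:
jog_arm --moves '[[[0, -1.5, 0, 0, 0, 0], [0, -1.5, 0, 0, 0, 0], [0, -1.5, 0, 0, 0, 0], [0, -0.8, 0, 0, 0, 0], [0, 0, 0, 0, 0, 0], [0, 0, 0, 0, 0, 0]]]'

```text
time: 10.65
tool_pos: [501.1, -5.0, 66.6]
orientation: [3.141, 0.076, -0.0]
wrist_force: [-3.5, -0.1, 6.0]
opening: 13.3
grip_force: 40.8
```

It is blocked at 11.4 N, more than the 8 N that sliding would take, so the pin is in the slot. I'll release, rise and check the knob height.

Call:
jog_arm --moves '[[[0, 0, 0, 0, 0, 0], [0, 0, 0, 0, 0, 0], [0, 0, 0, 0, 0, 0], [0, 0, 0, 0, 0, 0], [0, 0, -20, 0, 0, 0], [0, 0, -40, 0, 0, 0], [-30, 0, -40, 0, 0, 0], [-30, 0, -40, 0, 0, 0], [0, 0, -20, 0, 0, 0], [0, 0, 0, 0, 0, 0]]]' --claw 60

```text
time: 11.65
tool_pos: [442.8, -8.1, 229.5]
orientation: [3.139, 0.076, 0.01]
wrist_force: [1.2, -0.4, 0.9]
opening: 59.8
grip_force: 0.0
```

```bash
python3 k.py; python3 - <<'E'
from h import *
s=cams.snapshot("wrist");p=s["pixels"];cv2.imwrite("pics/w1.png",p[:,:,::-1])
hsv=cv2.cvtColor(p,cv2.COLOR_RGB2HSV)
m=(((hsv[...,0]<7)|(hsv[...,0]>173))&(hsv[...,1]>150)).astype(np.uint8);m[230:]=0
n,_,st,ce=cv2.connectedComponentsWithStats(m)
for i in range(1,n):
    if st[i,4]>25: 
        w=world(s,*ce[i]);print(st[i],ce[i].round(1),w.round(1),"Y",w@[-.049,.9988,0])
E
```

```text
[295 173   8  12  81] [298.4 178.2] [432.2   6.1  96.8]
[302 197   3   3   6] [303.2 198.2] [413.1  -2.6  17.1]
11.7 [442.23716231  -8.21810171 227.66467636] [-0.00874878 -0.59354375 -0.56554971]
[240 173  26  29 598] [252.  186.7] [444.3  -7.5  98.3] Y -29.31175453571752
```

View pics/w1.png

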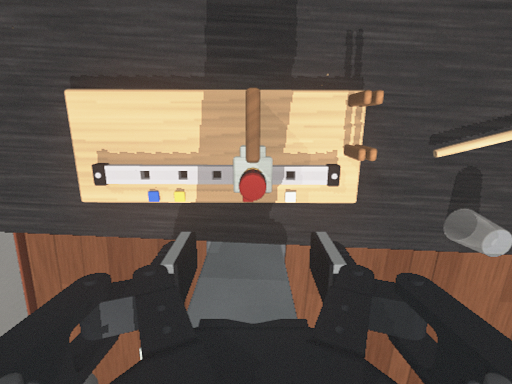

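The wrist view shows the knob at (252,187) with its top at 98 mm, which is fully home. It sits at the red tab's slot, with the start slot now exposed at (217,174). The gripper is clear.

```bash
python3 -c "
from station import r
print(r.close_job())"
```

```text
the job is handed in; nothing more can be done
None
```

The stop is locked in the slot at the red tab with the pin fully home: the knob top measures 98 mm, as at the start, and the fence held against an 11 N push. The gripper is clear, the mug, spice jar and glass were not touched, and the job was handed in at about 12 s.

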